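# Shut the moka pot and tap it to the centre of its pan support

## Robot

A 6-joint arm with a two-finger parallel gripper is mounted at the origin on a cart in front of the work surface, level with it; the furniture and walls round the work are solid. World frame = base frame: x ahead of the robot, y to its left, z up, the work surface at z = 0. Lengths are in m, angles in rad, forces in N, time in s.
With the tool pointing down it reaches from about 0.35 to 0.85 m from the base axis. Payload 8.1 kg.
Tool frame: the origin (TCP) lies at the very end of the fingers, on their centre line; the grasp point (between the pads) lies 19 mm behind it (robot.grip_depth is the distance from the TCP to the grasp point, in m); z points along the fingers, y is the line along which they close (so a half turn about z gives the same grasp; the last joint's range is limited). The gripper opens to 93 mm and grips with 3 to 60 N. Pads are 15 mm wide; open, the fingers measure 128 mm over their backs; the gripper's body (75 mm by 188 mm) begins 65 mm behind the grasp point.
Start: joints at [1.041, 0.13, 1.488, -0, 1.523, -0.085], TCP at [0.258, 0.542, 0.219] pointing down, gripper open.
Joint ranges: [-2.96, 2.96], [-0.89, 2.26], [0.02, 2.5], [-1.34, 4.48], [0, 2.73], [-2.66, 2.66]. Speed limits (rad/s): [2.39, 2.39, 2.79, 3.14, 3.14, 3.14].

## Interface

Orientations are given as a rotation vector (axis times angle).
In Python, from plant import robot gives the robot as it stands. The module is installed in compiled form; this text tells all that it offers.
- The arm moves only by the shell command python3 -m jog 'ROWS' [FORCE]. ROWS is JSON, a list that holds one entry, the list of rows, each a list of 7 numbers: the turn, a rotation vector about the tool's x, y, z in degrees, then the shift along the tool's x, y, z in cm, then the finger opening in cm, from 0 to 9.3. A call has 1 to 5 rows; each row shifts and turns the commanded pose from where the row before left it, along the tool's axes as they then stand; what a row does not reach is not made up. A row lasts 1/12 s, in which the tool goes at most 41.7 mm and 7.16 degrees, less where a joint would pass 70% of its speed; a pose out of reach is approached as far as the arm can. A call is refused whole if a number of a shift passes 4.17 or a number of a turn 7.16, either way. A call with a gripper value outside its range is refused whole. The fingers move at their own pace and stop on an object; FORCE is the grip in N (left out, the last holds). Time passes only in rows, so rows that do not move let the fingers close. It gives the time, the measured TCP pose, the force and the opening at its end, in the units of the state.
- robot.read_state(): the state, without advancing time (a new reading comes with each control period).
- robot.read_camera(name): name is "scene" or "top" or "wrist"; returns a dict with "img" (400x640x3 uint8, red, green, blue), "fx", "fy", "cx", "cy" (pixels), "k1" (the pictures are not rectified: a ray, as slopes to the right and down, at radius r is drawn at 1 + k1 r^2 times it, then the intrinsics apply), "extrinsics" (4x4, takes a point from camera to world coordinates). Camera axes: x right, y up, looking along -z (the intrinsics and any distortion apply to the point x, -y, -z); pixel columns grow to the right and rows downward; lengths in m; the calibration is good to about 2 mm. A picture is of the moment at which its call begins. There is no depth.
- robot.close_job(): hands the job in, once; it reports no verdict.
Trained networks look in a picture, given as the dict that the camera call returned (one of the last four; its "shot" number tells which), for a name from the list of things; names that differ only in an ending like _2 or _b are one class to them, and where a whole thing is asked for, a point or a joint stands for the part that bears it (a point fixed in the world has none). Each returns a list of dicts, best first, with "confidence" (0 to 1); they miss things now and then, are a little off and sometimes report something else, mostly with a low value. They report only what shows in the picture. A call takes as long as a camera call. They do not tell look-alikes from the thing itself.
- robot.masks_of(picture, label): "pixels" (400x640 bool, what is visible of it) and "point" ([column, row] in pixels, amid what is visible of it).
- robot.pinpoint(picture, label): "point" ([column, row] in pixels: a listed point, or the origin of a listed thing).
The state is a dict: "t": time; "q": joint angles; "dq": joint speeds; "joint_torque": joint torques, N m; "tool_pos": TCP position; "orientation": TCP orientation; "force": force on the tool from outside, world axes, zero at the start; "wrist_torque": the same for the moment, N m; "opening": finger opening in m.
Only numpy, scipy, OpenCV 4.12 (cv2) and the standard library are available. Lean on these libraries where they do the work, as an engineer would, in place of code of your own. Each camera call takes 0.05 s, during which the arm holds its last target. There are 200 camera calls.

## Task

The little moka pot was set down off-centre on a pan support of the hob, with its lid hanging open. Flip the lid shut with a fingertip, and with light taps low on its foot nudge the pot until it stands upright and centred over the burner, on all four fingers of that support. It perches insecurely there, so never pinch, lift or tip it, and leave everything else where it is.

Things in the scene. Friction and masses are not known exactly. Their poses are not given: they have to be found in the camera images.
- moka_pot: Loose eight-sided aluminium stovetop coffee pot, 0.46 kg. Origin: centre of its underside, z up, +x towards its black handle. Widest low down, at the foot: 90 mm across from 3 to 11 mm up; the wall then tapers in to 75 mm across at 58 mm; waist 83 mm; mouth 81 mm across, 127 mm up; spout at -x, 50 mm out; flat underside 80 mm across. It starts 15 to 21 mm off centre, on three of the support's fingers.
- pot_foot (a point): The pot's axis, 7 mm above its underside: the height of the foot, where to tap. Tapped below 25 mm the pot slides at 2 to 5 N; pushed higher it tips. The side to tap (the side to which it stands off centre) faces the robot or is the robot's left or right; the handle is at least 65 degrees round from it.
- pot_handle (a point): Middle of the upright part of the pot's black handle, 81 mm from the pot's axis, 100 mm above its underside. The handle spans 49 to 89 mm from the axis and 55 to 127 mm above the underside, 21 mm wide.
- moka_lid (a joint): Lid's hinge angle: 0 shut, 1.87 the stop; it starts open at 1.7 or more, leaning back over the handle. Level hinge along the pot's y, 45 mm from the axis on the handle side, 127 mm up. Aluminium lid reaching 86 mm from the hinge, 12 mm thick, black knob 28 mm high at its centre. Weighs 40 g, turns freely: pushed from the handle side past upright it falls shut by itself.
- lid_far_edge (a point): Edge of the lid opposite its hinge, 86 mm from it: high above the handle when the lid is open, above the spout when shut.
- pan_support_front: Black cast pan support under the pot, fixed, over the front or the right-hand burner. Origin: centre of its underside, over the burner's centre; its top is 48 mm higher. 182 mm across: four fingers along its x and y axes, 8 mm wide, level on top, running in from 90 mm to 30 mm (x fingers) or 26 mm (y fingers) from the centre; open in between.
- pan_support_right: The other, empty pan support, 174 mm across, fixed, over the other of those two burners. Origin: centre of its underside; top 48 mm higher.
- mug: Green and white mug, 78 mm across, 101 mm high, standing right of the hob. Origin: underside. Leave alone.
- teaspoon: Steel teaspoon, 130 mm long, lying right of the hob. Leave alone.
- honey_jar: Honey jar with a black cap, 63 mm across, 94 mm high, right of the hob. Origin: underside. Leave alone.
- spice_jar: Spice flask of orange-red powder with a white cap, 49 mm across, 105 mm high, right of the hob. Origin: underside. Leave alone.
- lemon: Lemon, 72x57x58 mm, on the chopping board. Leave alone.
- garlic: Head of garlic, 56 mm, on the chopping board. Leave alone.
Not all that is in view belongs to the job. Of the things shaped like the moka_pot, the aluminium one is meant.

How it is judged:
At the end, for the whole second after the job is handed in: The pot stands upright (within 0.03 rad) on its pan support, its axis within 6 mm of the support's centre, so that all four fingers carry it; its lid is shut (within 0.08 rad); it is at rest (horizontal distance between moka_pot and pan_support_front below 0.006 m and angle between moka_pot's own z axis and vertical below 0.03 rad and z of moka_pot in the frame of pan_support_front between 0.045 and 0.051 m and value of joint moka_lid below 0.08 rad and linear speed of moka_pot below 0.02 m/s); the robot touches nothing.
It fails at once if the pot is lifted or carried (its underside more than 10 mm above the support) (z of moka_pot in the frame of pan_support_front above 0.058 m).
It fails at once if the pot is tipped (more than 0.2 rad) or knocked off (angle between moka_pot's own z axis and vertical above 0.2 rad).
It fails at once if the pot is knocked along instead of tapped (faster than 0.2 m/s) (linear speed of moka_pot above 0.2 m/s).
It fails at once if the pot is pinched or shoved hard (fingers press on it with more than 15 N) (contact force between the fingers and moka_pot above 15 N).
It fails at once if one of the other loose things (mug, teaspoon, honey jar, spice jar, lemon, garlic) is disturbed (moved more than 15 mm) (distance of any of mug, teaspoon, honey_jar, spice_jar, lemon, garlic from where it was at the start of the episode above 0.015 m).
It also fails if it takes over 48 s, if anything falls off the work surface, if the arm or the gripper's body presses on something with over 40 N, if the wrist force passes 120 N, or if a joint passes its speed limit or range.

## Working session

There is one attempt and no reset: what is moved stays moved. The work goes in short steps, Python scripts to look and compute and a shell command to move; the robot and the scene stay as the last step left them, time stands still between calls to the robot, and variables do not carry over. Pictures are saved under pics/ and viewed, on a budget of 10 in all, crops included, one or two more only if the job needs it, and the job is handed in when it is done.

```bash
mkdir -p pics; cat > h.py <<'E'
import numpy as np, cv2
from scipy.spatial.transform import Rotation as R
from plant import robot
def cam(n): return robot.read_camera(n)
def ray(c,p):
    K=np.array([[c['fx'],0,c['cx']],[0,c['fy'],c['cy']],[0,0,1.]])
    u=cv2.undistortPoints(np.array([[p]],float),K,np.array([c['k1'],0,0,0.]))[0,0]
    E=np.array(c['extrinsics']); d=E[:3,:3]@np.array([u[0],-u[1],-1]); return E[:3,3],d/np.linalg.norm(d)
def onz(c,p,z):
    o,d=ray(c,p); return o+d*(z-o[2])/d[2]
def proj(c,P):
    E=np.array(c['extrinsics']); q=E[:3,:3].T@(np.array(P)-E[:3,3]); u=np.array([q[0],-q[1]])/-q[2]
    u=u*(1+c['k1']*(u@u)); return np.array([c['fx']*u[0]+c['cx'],c['fy']*u[1]+c['cy']])
def tri(rs):
    A=0;b=0
    for o,d in rs:
        M=np.eye(3)-np.outer(d,d); A=A+M; b=b+M@o
    return np.linalg.solve(A,b)
def save(c,n): cv2.imwrite('pics/'+n,c['img'][:,:,::-1])
def st():
    s=robot.read_state(); Rm=R.from_rotvec(s['orientation']).as_matrix(); return s,Rm
E
python3 - <<'E'
from h import *
s,Rm=st(); print(s['t'],s['tool_pos'],s['force'],'\n',Rm.round(3))
cs={n:cam(n) for n in('scene','top')}
for n,c in cs.items():
    save(c,n+'0.png'); print(n,np.array(c['extrinsics'])[:3,3])
    for l in('moka_pot','pot_foot','pot_handle','lid_far_edge','pan_support_front','pan_support_right'):
        for r in robot.pinpoint(c,l)[:3]:
            z={'moka_pot':.048,'pot_foot':.055,'pot_handle':.148}.get(l,0 if 'pan' in l else .2)
            print(l,np.round(r['point'],1),round(r['confidence'],2),onz(c,r['point'],z).round(4))
E
```

```text
0.0 [0.25783731 0.54114803 0.21758332] [-0.43643891  0.20087183 -0.33203501] 
 [[-0.903  0.43  -0.001]
 [ 0.43   0.903 -0.002]
 [ 0.    -0.002 -1.   ]]
scene [-0.02006454 -0.93506787  0.97122202]
moka_pot [280.2 198.8] 0.95 [0.4912 0.3179 0.048 ]
moka_pot [234.7 166.9] 0.78 [0.4202 0.6432 0.048 ]
pot_foot [241.4 164.9] 0.95 [0.4485 0.6332 0.055 ]
pot_foot [281.3 200.7] 0.94 [0.4856 0.2945 0.055 ]
pot_foot [283.8 209.4] 0.35 [0.4698 0.238  0.055 ]
pot_handle [297.5 185.6] 0.69 [0.5261 0.2285 0.148 ]
pot_handle [327.2 224.6] 0.69 [ 0.5056 -0.0247  0.148 ]
pot_handle [235.9 141.5] 0.61 [0.4515 0.6804 0.148 ]
lid_far_edge [294.  157.5] 0.69 [0.5685 0.3388 0.2   ]
lid_far_edge [367.7 251. ] 0.43 [ 0.5108 -0.24    0.2   ]
pan_support_front [283.6 212.7] 0.58 [ 0.4892  0.2888 -0.    ]
pan_support_right [327.  223.3] 0.88 [0.6034 0.1463 0.    ]
pan_support_right [387.3 332.4] 0.57 [ 0.5019 -0.3721 -0.    ]
top [0.18365194 0.34581664 1.49837487]
moka_pot [193.2 321.1] 0.89 [0.4431 0.6906 0.048 ]
moka_pot [290.8 253. ] 0.64 [0.4801 0.285  0.048 ]
pot_foot [290.6 250.1] 0.69 [0.4883 0.2807 0.055 ]
pot_foot [195.3 322.3] 0.63 [0.4346 0.6843 0.055 ]
pot_handle [302.5 228.4] 0.89 [0.5139 0.2128 0.148 ]
pot_handle [163.7 325.4] 0.83 [0.4608 0.754  0.148 ]
lid_far_edge [198.2 316.4] 0.96 [0.4208 0.6352 0.2   ]
lid_far_edge [298.2 218.2] 0.56 [0.5389 0.2129 0.2   ]
lid_far_edge [292.  251.5] 0.33 [0.4513 0.2856 0.2   ]
pan_support_front [285.8 250.9] 0.61 [0.5063 0.2953 0.    ]
pan_support_right [310.2 206.6] 0.73 [0.6108 0.1291 0.    ]
```

```bash
python3 - <<'E'
import cv2,numpy as np
a=cv2.imread('pics/scene0.png')[110:290,190:430];b=cv2.imread('pics/top0.png')[160:350,140:380]
f=lambda x:cv2.resize(x,(800,300*2 if 0 else int(800*x.shape[0]/x.shape[1])),interpolation=cv2.INTER_CUBIC)
cv2.imwrite('pics/a.png',f(a)[:600]);cv2.imwrite('pics/b.png',f(b)[:600])
E
```

```text
(no output)
```

View pics/a.png

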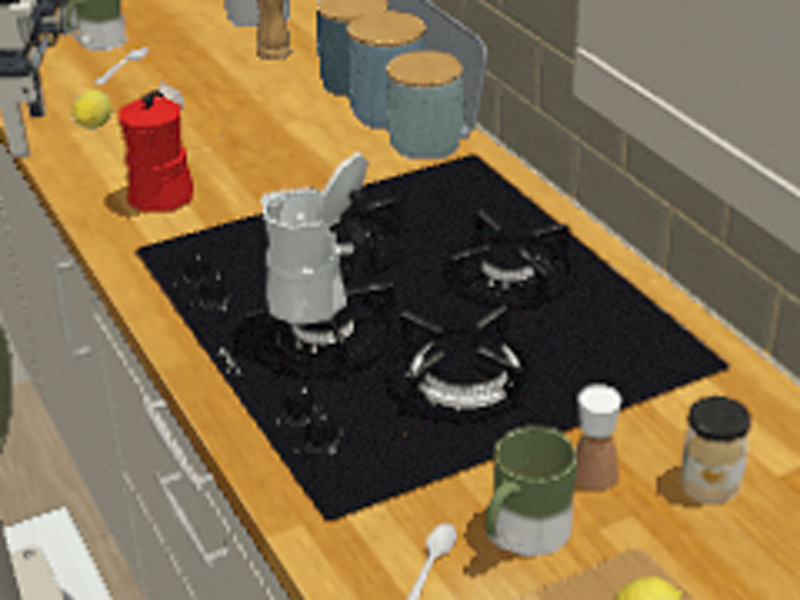

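View pics/b.png

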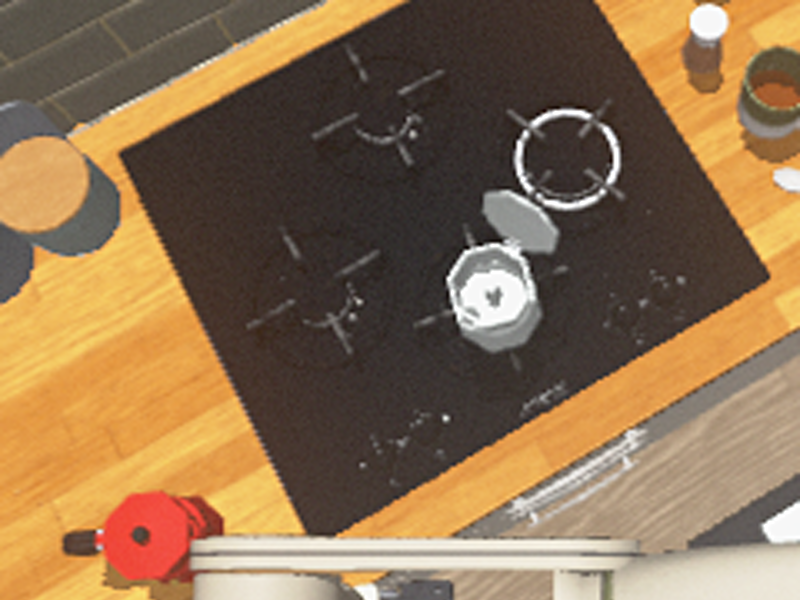

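```bash
python3 -m jog '[[[0,0,0,-2.6,-1.7,-2.0,0],[0,0,0,-2.6,-1.7,-2.0,0],[0,0,0,-2.6,-1.7,-2.0,0],[0,0,0,-2.6,-1.7,-2.0,0]]]' 20; python3 - <<'E'
from h import *
c=cam('wrist'); E=np.array(c['extrinsics']);s,Rm=st()
print(s['t'],s['tool_pos'],'\n',E.round(3),'\n in tool',(Rm.T@(E[:3,3]-s['tool_pos'])).round(3),'\n',(Rm.T@E[:3,:3]).round(2),c['fx'],c['k1'])
print(proj(c,[.485,.283,.05]),proj(c,[.485,.283,.175]))
t=cam('top')
for p in((415,325),(568,267),(465,225),(518,370)): print(onz(t,[140+p[0]*.3,160+p[1]*.3],.048).round(4))
E
```

```text
t: 1.03
tool_pos: [0.323, 0.4343, 0.2994]
orientation: [-0.692, -3.064, 0.0]
force: [1.1, -0.2, 0.5]
opening: 0.071
1.0833 [0.32706624 0.43160902 0.30478142] 
 [[ 0.43  -0.87  -0.243  0.257]
 [ 0.903  0.414  0.116  0.466]
 [-0.    -0.269  0.963  0.466]
 [ 0.     0.     0.     1.   ]] 
 in tool [ 0.078  0.001 -0.161] 
 [[ 0.    0.96  0.26]
 [ 1.   -0.    0.  ]
 [ 0.    0.26 -0.96]] 347.35744407082444 -0.028713792559687194
[273.91821796 319.90090783] [257.83134619 391.24142807]
[0.5138 0.3749 0.048 ]
[0.4855 0.1999 0.048 ]
[0.5844 0.2745 0.048 ]
[0.4151 0.3025 0.048 ]
```

```bash
python3 -m jog '[[[0,0,0,-3.2,-1.7,-1.5,0],[0,0,0,-3.2,-1.7,-1.5,0],[0,0,0,-3.2,-1.7,-1.5,0],[0,0,0,-3.2,-1.7,-1.5,0]]]'; python3 -m jog '[[[0,0,0,-3.2,-1.7,-1.5,0],[0,0,0,-3.2,-1.7,-1.5,0],[0,0,0,-3.2,-1.7,-1.5,0],[0,0,0,-3.2,-1.7,-1.5,0],[0,0,0,0,0,0,0]]]'; python3 - <<'E'
from h import *
c=cam('wrist');s,Rm=st();save(c,'w1.png')
print(s['t'],s['tool_pos'],s['opening'])
for l in('moka_pot','pot_foot','pot_handle','lid_far_edge','pan_support_front','pan_support_right'):
        for r in robot.pinpoint(c,l)[:2]:
            z={'moka_pot':.048,'pot_foot':.055,'pot_handle':.148}.get(l,0 if 'pan' in l else .25)
            print(l,np.round(r['point'],1),round(r['confidence'],2),onz(c,r['point'],z).round(4))
E
```

```text
t: 1.47
tool_pos: [0.4092, 0.3182, 0.3588]
orientation: [-0.691, -3.064, 0.0]
force: [-0.0, -0.2, 0.1]
opening: 0.0364
t: 1.88
tool_pos: [0.4987, 0.1984, 0.4208]
orientation: [0.7, 3.059, -0.0]
force: [0.6, 0.9, 0.5]
opening: 0.0035
1.9333 [0.49725746 0.20058404 0.41948622] 0.0015102977923625873
moka_pot [373.6 119.2] 0.93 [0.486  0.2908 0.048 ]
pot_handle [347.7 173.8] 0.66 [0.5242 0.2223 0.148 ]
lid_far_edge [355.6 190.5] 0.69 [0.5216 0.2243 0.25  ]
pan_support_right [318.  217.7] 0.94 [0.6045 0.1387 0.    ]
pan_support_right [ 35.2 288.5] 0.53 [ 0.4965 -0.4173  0.    ]
```

View pics/w1.png

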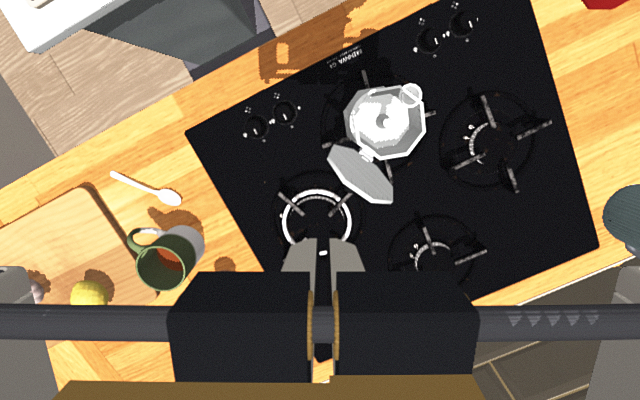

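```bash
python3 -m jog '[[[0,0,0,-2.7,-0.35,0,0],[0,0,0,-2.7,-0.35,3.5,0],[0,0,0,0,0,3.8,0],[0,0,0,0,0,3.8,0],[0,0,0,0,0,3.5,0]]]'; python3 -m jog '[[[0,0,0,0,0,3.4,0],[0,0,0,0,0,0,0]]]';  python3 - <<'E'
from h import *
c=cam('wrist');s,Rm=st();save(c,'w2.png')
print(s['t'],s['tool_pos'],s['force'])
E
```

```text
t: 2.65
tool_pos: [0.5389, 0.1746, 0.272]
orientation: [-0.691, -3.063, 0.001]
force: [0.9, -0.0, -0.7]
opening: 0.0
t: 2.82
tool_pos: [0.5348, 0.1739, 0.2316]
orientation: [-0.688, -3.053, 0.009]
force: [-0.6, -0.2, -2.1]
opening: 0.0003
2.8667 [0.53636948 0.17418673 0.2361427 ] [-1.51265453  0.18370768  0.73742796]
```

View pics/w2.png

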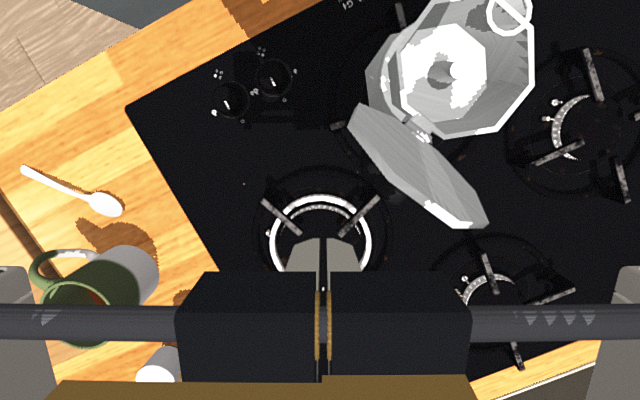

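```bash
for i in 1; do python3 -m jog '[[[0,0,0,1.0,0.8,0,0],[0,0,0,1.0,0.8,0,0],[0,0,0,1.0,0.8,0,0],[0,0,0,0.8,0.64,0,0],[0,0,0,0.8,0.64,0,0]]]'; python3 -m jog '[[[0,0,0,0.8,0.64,0,0],[0,0,0,0.8,0.64,0,0],[0,0,0,0.8,0.64,0,0],[0,0,0,0.8,0.64,0,0],[0,0,0,0.5,0.4,0,0]]]'; done;  python3 -m jog '[[[0,0,0,0,0,0,0],[0,0,0,0,0,0,0]]]'; python3 - <<'E'
from h import *
c=cam('wrist');s,Rm=st();save(c,'w3.png')
print(s['t'],s['tool_pos'],s['force'])
E
```

```text
t: 3.28
tool_pos: [0.514, 0.2289, 0.2427]
orientation: [0.691, 3.062, 0.003]
force: [-0.1, -0.5, 0.0]
opening: 0.0002
t: 3.7
tool_pos: [0.4926, 0.2708, 0.2407]
orientation: [-0.692, -3.064, -0.0]
force: [0.5, -0.9, 0.4]
opening: 0.0006
t: 3.87
tool_pos: [0.493, 0.2698, 0.2403]
orientation: [-0.692, -3.064, 0.001]
force: [-0.3, 0.4, -0.9]
opening: 0.0003
3.9167 [0.49317082 0.26940539 0.24028712] [ 0.76368427  0.12776314 -0.4986649 ]
```

View pics/w3.png

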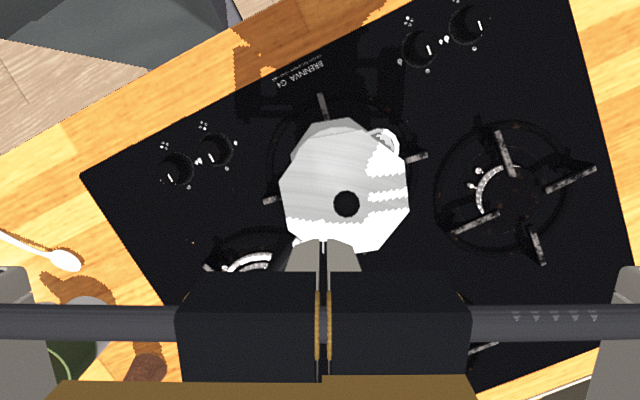

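```bash
python3 -m jog '[[[0,0,0,0,0,-4,0],[0,0,0,0,0,-4,0],[0,0,0,0,0,-4,0],[0,0,0,3.4,-1.2,0,0],[0,0,0,3.4,-1.2,0,0]]]'; python3 -m jog '[[[0,0,0,3.4,-1.2,0,0],[0,0,0,3.4,-1.2,0,0],[0,0,-6.5,0,0,0,0],[0,0,-6.5,0,0,0,0],[0,0,-6.5,0,0,0,0]]]';  python3 -m jog '[[[0,0,-6,0,0,0,0],[0,-7,0,0,0,0,0],[0,-7,0,0,0,0,0],[0,-7,0,0,0,0,0],[0,0,0,0,0,0,0]]]'; python3 - <<'E'
from h import *
t=cam('top');c=cam('wrist');s,Rm=st();save(c,'w4.png');save(t,'t4.png')
print(s['t'],s['tool_pos'],s['q'],'\n',Rm.round(3))
for n in (t,c):
  for l in('moka_pot','pot_foot','pot_handle','lid_far_edge','pan_support_front'):
        for r in robot.pinpoint(n,l)[:2]:
            z={'moka_pot':.048,'pot_foot':.055,'pot_handle':.148}.get(l,0 if 'pan' in l else .181)
            print(l,np.round(r['point'],1),round(r['confidence'],2),onz(n,r['point'],z).round(4))
E
```

```text
t: 4.33
tool_pos: [0.4237, 0.2771, 0.364]
orientation: [0.697, 3.059, 0.005]
force: [0.1, 0.8, 0.2]
opening: 0.0004
t: 4.75
tool_pos: [0.3496, 0.2845, 0.361]
orientation: [0.155, 3.137, 0.0]
force: [1.3, -0.0, -0.7]
opening: 0.0006
t: 5.17
tool_pos: [0.3478, 0.2844, 0.3588]
orientation: [-0.004, 2.771, -0.001]
force: [-0.6, 0.2, -1.7]
opening: 0.0005
5.2667 [0.34880163 0.28486562 0.36062093] [ 0.78115483 -0.56657529  1.87557922 -0.25307492  1.56721523 -0.8252858 ] 
 [[-0.934 -0.003  0.357]
 [-0.002  1.     0.001]
 [-0.357  0.    -0.934]]
moka_pot [197.3 322.3] 0.94 [0.4324 0.68   0.048 ]
moka_pot [291.1 253.6] 0.91 [0.4776 0.2851 0.048 ]
pot_foot [196.  324.9] 0.63 [0.4257 0.6859 0.055 ]
pot_foot [289.2 249.9] 0.55 [0.4915 0.2848 0.055 ]
pot_handle [299.1 228.1] 0.67 [0.5208 0.2223 0.148 ]
pot_handle [162.1 325. ] 0.58 [0.4645 0.7579 0.148 ]
lid_far_edge [282.6 253.7] 0.97 [0.4645 0.315  0.181 ]
lid_far_edge [197.6 315.5] 0.96 [0.4277 0.6399 0.181 ]
pan_support_front [287.  252.6] 0.62 [0.4984 0.2945 0.    ]
moka_pot [588.4 134.9] 0.88 [0.4279 0.6572 0.048 ]
moka_pot [328.7 172.4] 0.62 [0.4918 0.2937 0.048 ]
pot_foot [591.3 136.5] 0.71 [0.4269 0.6565 0.055 ]
pot_handle [270.8 237.7] 0.85 [0.5314 0.2164 0.148 ]
lid_far_edge [625.4 166.6] 0.64 [0.4005 0.6012 0.181 ]
lid_far_edge [358.4 215.4] 0.57 [0.4666 0.3253 0.181 ]
```

View pics/w4.png

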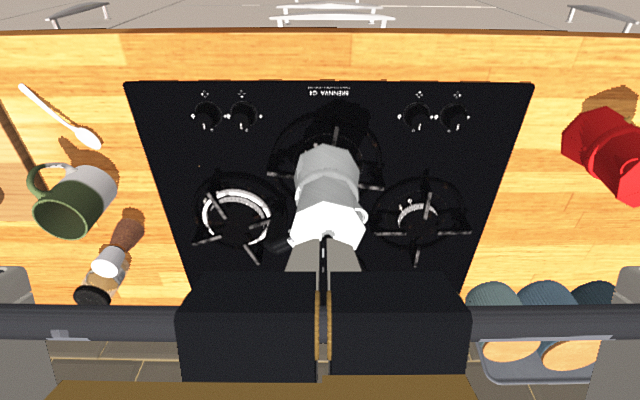

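```bash
cat > fit.py <<'E'
from h import *
from scipy.optimize import minimize
def octo(p,yaw,r,z,ph,across):
    a=yaw+ph+np.arange(8)*np.pi/4; rr=r/np.cos(np.pi/8) if across else r
    return [[p[0]+rr*np.cos(t),p[1]+rr*np.sin(t),.048+z] for t in a]
def pot_pts(p,yaw,ph,ac):
    return [octo(p,yaw,r,z,ph,ac) for r,z in((.040,0),(.045,.003),(.045,.011),(.0375,.058),(.0415,.065),(.0405,.127),(.0405,.139))]
def hullmask(c,p,yaw,ph,ac,S=4):
    m=np.zeros((400*S,640*S),np.uint8); L=pot_pts(p,yaw,ph,ac)
    for a,b in zip(L[:-1],L[1:]):
        u=np.array([proj(c,x)*S+S/2-.5 for x in a+b]).astype(np.int32); cv2.fillConvexPoly(m,cv2.convexHull(u),255)
    return cv2.resize(m,(640,400),interpolation=cv2.INTER_AREA)/255.
def getmask(c,near):
    best=None
    for r in robot.masks_of(c,'moka_pot'):
        d=np.hypot(*(np.array(r['point'])-proj(c,near)))
        if d<60 and r['confidence']>.3: best=r['pixels']; break
    return best
def tipmask(c,Tp): # region occluded by gripper left out by caller
    return None
def support_score(c,x,m):
    g=cv2.GaussianBlur(cv2.cvtColor(c['img'],cv2.COLOR_RGB2GRAY).astype(float),(0,0),.7)
    s=0;n=0;ctr=np.array(x[:2])
    for k in range(4):
        a=x[2]+k*np.pi/2; u=np.array([np.cos(a),np.sin(a)]); v=np.array([-u[1],u[0]])
        for r in np.arange(.02,.11,.003):
            inside=.034<r<.090
            for w in(-.012,-.008,-.0025,0,.0025,.008,.012):
                q=ctr+u*r+v*w; px=proj(c,[*q,.048]); i,j=int(round(px[1])),int(round(px[0]))
                if not(2<i<398 and 2<j<638) or m[i,j]: continue
                val=cv2.getRectSubPix(g.astype(np.float32),(1,1),(float(px[0]),float(px[1])))[0,0]
                val=min(val,120); pos=inside and abs(w)<.004
                s+=val*(1 if pos else -.6); n+=1
    return s/max(n,1)
E
python3 - <<'E'
from fit import *
cs=[cam('top'),cam('wrist'),cam('scene')]
ms=[getmask(c,[.487,.288,.1]) for c in cs]
print([None if m is None else m.sum() for m in ms])
dm=[cv2.dilate(m.astype(np.uint8),np.ones((7,7)))>0 for m in ms]
for idx in([0],[1],[0,1]):
    b=None
    for x0 in(.492,.5,.508):
        for y0 in(.28,.288,.296):
            f=lambda x:-sum(support_score(cs[i],[x[0]/100,x[1]/100,x[2]/10],dm[i]) for i in idx)
            r=minimize(f,[x0*100,y0*100,-1.6],method='Nelder-Mead',options=dict(initial_simplex=[[x0*100,y0*100,-1.6],[x0*100+.6,y0*100,-1.6],[x0*100,y0*100+.6,-1.6],[x0*100,y0*100,-1.2]],maxfev=60))
            if b is None or r.fun<b.fun: b=r
    print('support',idx,b.x,b.fun)
X=b.x
for ph,ac in((0,0),(0,1),(np.pi/8,0),(np.pi/8,1)):
  for idx in([0],[1],[2],[0,1,2]):
    def f(x):
        s=0
        for i in idx:
            h=hullmask(cs[i],x[:2]/100,-1.09,ph,ac); m=ms[i].astype(float)
            # ignore handle side/gripper: only compare where not close to handle
            w=np.ones_like(h); hp=proj(cs[i],[x[0]/100+.075*np.cos(-1.09),x[1]/100+.075*np.sin(-1.09),.16]);
            sp=proj(cs[i],[x[0]/100-.05*np.cos(-1.09),x[1]/100-.05*np.sin(-1.09),.165])
            kn=proj(cs[i],[x[0]/100,x[1]/100,.21])
            for q,rad in((hp,26),(sp,12),(kn,12)): cv2.circle(w,(int(q[0]),int(q[1])),rad,0,-1)
            s+=(np.abs(h-m)*w).sum()/m.sum()
        return s
    r=minimize(f,[48.7,28.8],method='Nelder-Mead',options=dict(initial_simplex=[[48.2,28.5],[49.4,28.8],[48.6,29.4]],maxfev=50))
    print('pot',round(ph,2),ac,idx,r.x.round(2),round(r.fun,3))
# mosaic
tiles=[]
for i,(c,(x0,y0,w,h)) in enumerate(zip(cs,[(250,200,80,80),(260,110,140,140),(240,140,80,80)])):
    k=400//w if w==80 else 400/w
    im=cv2.resize(c['img'][y0:y0+h,x0:x0+w,::-1],(266,266),interpolation=cv2.INTER_NEAREST) if 0 else cv2.resize(c['img'][y0:y0+h,x0:x0+w,::-1],(400,400),interpolation=cv2.INTER_CUBIC)
    k=400/w
    P=lambda q:tuple(int(v) for v in ((proj(c,q)-[x0,y0]+.5)*k))
    for j in range(4):
        a=X[2]/10+j*np.pi/2; u=np.array([np.cos(a),np.sin(a)]); cc=X[:2]/100
        cv2.line(im,P([*(cc+u*.03),.048]),P([*(cc+u*.09),.048]),(0,255,0),1)
    for t in range(72): cv2.circle(im,P([r.x[0]/100+.045*np.cos(t/36*np.pi),r.x[1]/100+.045*np.sin(t/36*np.pi),.055]),1,(0,0,255),-1)
    tiles.append(im)
cv2.imwrite('pics/m1.png',np.hstack(tiles[:2]))
E
```

```text
[np.int64(749), np.int64(7112), np.int64(965)]
support [0] [50.10825861 28.90538096 -1.55386036] 9.012349128723145
support [1] [50.73373414 28.92158443 -1.58523945] -9.48304557800293
support [0, 1] [50.72562929 28.87958828 -1.57978849] 1.4122228622436523
pot 0 0 [0] [48.67 28.85] 0.012
pot 0 0 [1] [48.45 29.16] 0.087
pot 0 0 [2] [48.79 29.95] 0.014
pot 0 0 [0, 1, 2] [48.56 29.02] 0.131
pot 0 1 [0] [48.97 28.96] 0.015
pot 0 1 [1] [48.73 29.13] 0.093
pot 0 1 [2] [49.18 29.89] 0.016
pot 0 1 [0, 1, 2] [48.89 29.22] 0.144
pot 0.39 0 [0] [48.57 29.03] 0.006
pot 0.39 0 [1] [48.56 29.08] 0.073
pot 0.39 0 [2] [48.66 29.81] 0.011
pot 0.39 0 [0, 1, 2] [48.56 29.13] 0.108
pot 0.39 1 [0] [48.94 29.  ] 0.007
pot 0.39 1 [1] [48.9  28.97] 0.077
pot 0.39 1 [2] [49.1  30.01] 0.014
pot 0.39 1 [0, 1, 2] [48.97 29.  ] 0.124
```

View pics/m1.png

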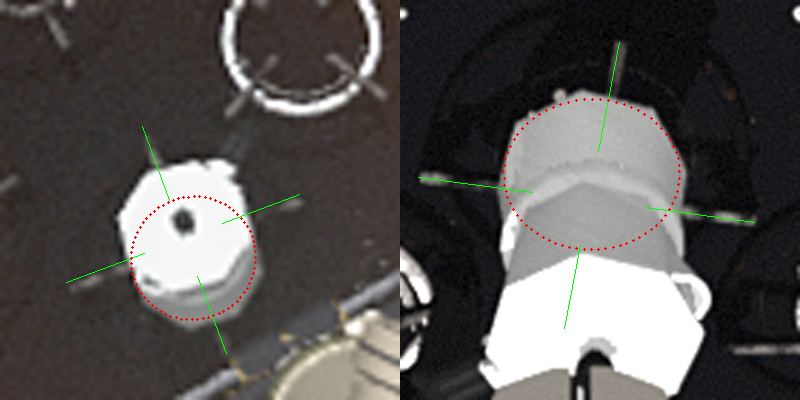

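```bash
python3 -m jog '[[[0,-7,0,0,0,0,0],[0,-7,0,0,0,0,0],[0,-7,0,0,0,0,0],[0,0,0,2.1,0.05,3.1,0],[0,0,0,2.1,0.05,3.1,0]]]'; python3 -m jog '[[[0,0,0,2.1,0.05,3.1,0],[0,0,0,2.1,0.05,3.1,0],[0,0,0,2.1,0.05,3.1,0],[0,0,0,0,0,0,0],[0,0,0,0,0,0,0]]]'; python3 - <<'E'
from h import *
s,Rm=st(); print(s['t'],s['tool_pos'],s['q'].round(2),s['force'],'\n',Rm.round(3)); print('to (.395,.289,.065) in tool cm',(Rm.T@(np.array([.395,.289,.065])-s['tool_pos'])*100).round(2))
E
```

```text
t: 6.48
tool_pos: [0.3587, 0.2885, 0.2873]
orientation: [-0.007, 2.405, 0.008]
force: [-0.0, 0.7, -0.1]
opening: 0.0007
t: 6.9
tool_pos: [0.3749, 0.2859, 0.1735]
orientation: [-0.002, 2.411, -0.005]
force: [0.7, 0.2, 1.3]
opening: 0.0003
6.9 [0.37489892 0.28588887 0.17345979] [ 1.   -0.66  2.4  -0.7   1.07 -0.33] [0.7070581  0.16912172 1.31534818] 
 [[-0.745  0.     0.667]
 [-0.003  1.    -0.003]
 [-0.667 -0.004 -0.745]]
to (.395,.289,.065) in tool cm [5.74 0.36 9.42]
```

```bash
python3 -m jog '[[[0,0,0,1.9,0.1,3.1,0],[0,0,0,1.9,0.1,3.1,0],[0,0,0,1.0,0.1,1.6,0],[0,0,0,0,0,0,0],[0,0,0,0,0,0,0]]]'; python3 - <<'E'
from h import *
s,Rm=st(); print(s['t'],s['tool_pos'],s['q'].round(2),s['force'],'\n',Rm.round(3)); print('to (.415,.289,.060) in tool cm',(Rm.T@(np.array([.415,.289,.060])-s['tool_pos'])*100).round(2))
c=cam('wrist'); save(c,'w5.png'); print(proj(c,[.4875,.290,.055]),proj(c,s['tool_pos']))
E
```

```text
t: 7.32
tool_pos: [0.3929, 0.291, 0.0874]
orientation: [-0.0, 2.407, -0.0]
force: [-0.1, 0.1, 0.5]
opening: 0.0003
7.3167 [0.39294677 0.29101435 0.08744621] [ 0.96 -0.45  2.44 -0.81  0.86 -0.15] [-0.06877134  0.062183    0.46659076] 
 [[-0.742 -0.     0.67 ]
 [-0.     1.     0.   ]
 [-0.67  -0.    -0.742]]
to (.415,.289,.060) in tool cm [ 0.2  -0.2   3.52]
[321.76921417 264.25903238] [323.24201422 253.30180141]
```

View pics/w5.png

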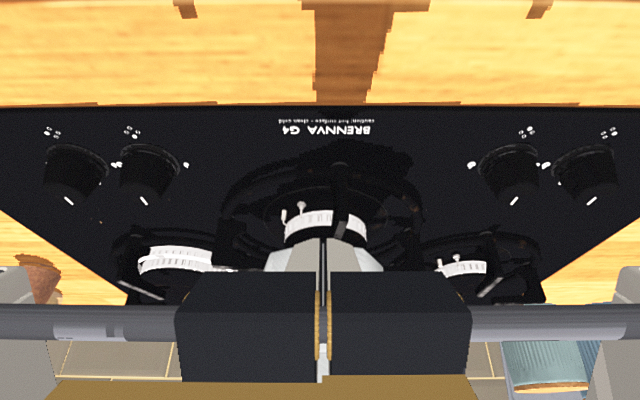

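```bash
python3 -m jog '[[[0,0,0,0.1,-0.1,1.75,0],[0,0,0,0.1,0,1.75,0],[0,0,0,0,0,0,0],[0,0,0,0,0,0,0]]]';python3 -m jog '[[[0,0,0,-0.3,0,0.27,0],[0,0,0,-0.3,0,0.27,0],[0,0,0,-0.15,0,0.135,0],[0,0,0,-0.15,0,0.135,0],[0,0,0,0,0,0,0]]]'; python3 - <<'E'
from h import *
F=[]
for i in range(4):
    s,Rm=st(); cam('top'); F.append(np.r_[s['tool_pos']*1000,s['force']])
print(s['t'],np.mean(F,0).round(1),s['q'].round(2))
E
```

```text
t: 7.7
tool_pos: [0.4151, 0.2901, 0.0604]
orientation: [0.001, 2.407, 0.001]
force: [0.3, 0.4, 0.2]
opening: 0.0005
t: 8.12
tool_pos: [0.4268, 0.2896, 0.0588]
orientation: [0.0, 2.407, 0.001]
force: [0.1, -0.7, 2.9]
opening: 0.0006
8.2667 [426.7 289.6  58.7   0.9  -1.1   3. ] [ 0.88 -0.32  2.41 -0.88  0.73 -0.11]
```

```bash
python3 -m jog '[[[0,0,0,-0.2,0,-0.22,0],[0,0,0,0,0,0,0],[0,0,0,0,0,0,0]]]';cat > f.py <<'E'
from h import *
F=[]
for i in range(4):
    s,Rm=st(); cam('top'); F.append(np.r_[s['tool_pos']*1000,s['force']])
print(s['t'],np.mean(F,0).round(1),s['q'].round(2))
E
python3 f.py
```

```text
t: 8.57
tool_pos: [0.4259, 0.2892, 0.0606]
orientation: [-0.0, 2.409, 0.0]
force: [0.0, -0.6, 0.0]
opening: 0.0005
8.7167 [ 4.259e+02  2.891e+02  6.050e+01 -2.000e-01 -1.000e-01  1.000e-01] [ 0.88 -0.32  2.41 -0.87  0.74 -0.12]
```

```bash
python3 -m jog '[[[0,0,0,-0.15,0,0.135,0],[0,0,0,-0.15,0,0.135,0],[0,0,0,-0.15,0,0.135,0],[0,0,0,-0.15,0,0.135,0],[0,0,0,0,0,0,0]]]';python3 f.py;  python3 -m jog '[[[0,0,0,-0.15,0,0.135,0],[0,0,0,-0.15,0,0.135,0],[0,0,0,0,0,0,0]]]';python3 f.py
```

```text
t: 9.18
tool_pos: [0.4345, 0.2891, 0.0607]
orientation: [0.0, 2.409, -0.0]
force: [-1.7, -0.5, -1.0]
opening: 0.0006
9.3333 [ 4.344e+02  2.891e+02  6.080e+01 -1.000e+00 -4.000e-01 -5.000e-01] [ 0.86 -0.31  2.4  -0.87  0.73 -0.13]
t: 9.63
tool_pos: [0.4385, 0.2892, 0.0609]
orientation: [-0.0, 2.408, -0.0]
force: [-2.3, -0.9, 0.7]
opening: 0.0007
9.7833 [438.4 289.2  60.9  -1.2  -1.1   0.6] [ 0.85 -0.3   2.39 -0.87  0.72 -0.14]
```

```bash
python3 -m jog '[[[0,0,0,-0.15,0,0.135,0],[0,0,0,-0.15,0,0.135,0],[0,0,0,-0.15,0,0.135,0],[0,0,0,0,0,0,0]]]';python3 -m jog '[[[0,0,0,-0.15,0,0.135,0],[0,0,0,-0.15,0,0.135,0],[0,0,0,-0.15,0,0.135,0],[0,0,0,0,0,0,0]]]';python3 f.py;python3 - <<'E'
from fit import *
c=cam('top'); m=getmask(c,[.49,.288,.1])
def f(x):
    h=hullmask(c,x/100,-1.09,.3927,0); return np.abs(h-m)[ :].sum()
r=minimize(f,[49,28.8],method='Nelder-Mead',options=dict(initial_simplex=[[48.2,28.5],[50,28.8],[48.6,29.4]],maxfev=60)); print(r.x,r.fun/m.sum())
E
```

```text
t: 10.17
tool_pos: [0.4446, 0.289, 0.0609]
orientation: [-0.0, 2.409, -0.001]
force: [-2.8, -2.8, 2.4]
opening: 0.0005
t: 10.5
tool_pos: [0.4506, 0.2886, 0.0609]
orientation: [0.0, 2.408, -0.002]
force: [-4.9, -5.1, 4.5]
opening: 0.0005
10.65 [450.6 288.6  61.   -3.9  -5.4   5.1] [ 0.82 -0.28  2.37 -0.87  0.7  -0.16]
[50.4140726  29.21958237] 0.16406124093473007
```

```bash
python3 -m jog '[[[0,0,0,0.4,0,-0.36,0],[0,0,0,1.5,0,-1.35,0],[0,0,0,1.5,0,-1.35,0],[0,0,0,-1.2,0,-3,0],[0,0,0,-1.2,0,-3,0]]]'; python3 -m jog '[[[0,0,0,-2,0,-3,0],[0,0,0,-2,0,-3,0],[0,0,0,-2,0,-3,0],[0,0,0,-2,0,-3,0],[0,0,0,-2,0,-3,0]]]'; python3 -m jog '[[[0,7,0,-2,0,-3,0],[0,7,0,-2,0,-2,0],[0,7,0,0,0,0,0],[0,0,0,0,0,0,0],[0,0,0,0,0,0,0]]]';cat > meas.py <<'E'
from fit import *
import sys
cs=[cam('top'),cam('wrist')]
ms=[getmask(c,[.5,.288,.1]) for c in cs]; s,Rm=st(); print(s['t'],s['tool_pos'],s['q'].round(2))
dm=[cv2.dilate(m.astype(np.uint8),np.ones((7,7)))>0 for m in ms]
f=lambda x:-support_score(cs[1],[x[0]/100,x[1]/100,x[2]/10],dm[1])
b=min((minimize(f,[x0,y0,-1.6],method='Nelder-Mead',options=dict(initial_simplex=[[x0,y0,-1.6],[x0+.6,y0,-1.6],[x0,y0+.6,-1.6],[x0,y0,-1.2]],maxfev=60)) for x0 in(50,50.7) for y0 in(28.5,29.2)),key=lambda r:r.fun)
X=b.x; print('support',X,b.fun)
for i,c in enumerate(cs):
    def g(x):
        h=hullmask(c,x/100,-1.09,.3927,0); m=ms[i].astype(float); w=np.ones_like(h)
        u=np.array([np.cos(-1.09),np.sin(-1.09)])
        for q,rad in(([*(x/100+.075*u),.16],26),([*(x/100-.05*u),.165],12),([*x/100,.21],12)):
            q=proj(c,q); cv2.circle(w,(int(q[0]),int(q[1])),rad,0,-1)
        return (np.abs(h-m)*w).sum()/m.sum()
    r=minimize(g,[50,29],method='Nelder-Mead',options=dict(initial_simplex=[[49,28.5],[50.5,28.8],[49.6,29.4]],maxfev=60)); print('pot',r.x,r.fun)
ps=r.x
p=proj(c,[*ps/100,.055]); x0,y0=int(p[0])-70,int(p[1])-55; S=5
im=cv2.resize(c['img'][max(y0,0):y0+115,x0:x0+140,::-1],None,fx=S,fy=S,interpolation=cv2.INTER_CUBIC); y0=max(y0,0)
P=lambda q:tuple(int(v) for v in ((proj(c,q)-[x0,y0]+.5)*S))
for j in range(4):
    a=X[2]/10+j*np.pi/2; u=np.array([np.cos(a),np.sin(a)]); cc=X[:2]/100
    cv2.line(im,P([*(cc+u*.03),.048]),P([*(cc+u*.09),.048]),(0,255,0),1)
for t in range(72): cv2.circle(im,P([ps[0]/100+.045*np.cos(t/36*np.pi),ps[1]/100+.045*np.sin(t/36*np.pi),.055]),1,(0,0,255),-1)
cv2.imwrite('pics/'+sys.argv[1],im)
E
python3 meas.py m2.png
```

```text
t: 11.22
tool_pos: [0.38, 0.2879, 0.1191]
orientation: [-0.004, 2.413, -0.004]
force: [1.0, 0.6, 0.5]
opening: 0.0004
t: 11.63
tool_pos: [0.3555, 0.2894, 0.3019]
orientation: [-0.001, 2.408, 0.003]
force: [0.6, 0.2, 1.0]
opening: 0.0002
t: 12.05
tool_pos: [0.3576, 0.2886, 0.3635]
orientation: [0.006, 2.774, -0.001]
force: [-0.4, 0.2, -0.6]
opening: 0.0004
12.25 [0.35476684 0.28926102 0.36172253] [ 0.78 -0.54  1.86 -0.26  1.56 -0.82]
support [50.72487337 29.01032924 -1.55325921] -11.444425582885742
pot [50.3050293  29.09882813] 0.006770443546375293
pot [50.50505544 29.22128564] 0.11187635642868793
```

View pics/m2.png

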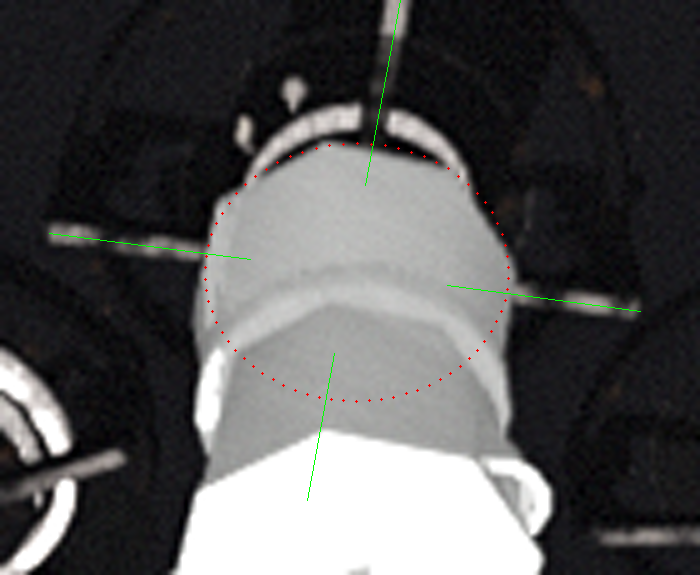

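```bash
python3 - <<'E'
from fit import *
c=cam('scene'); m=getmask(c,[.505,.29,.1])
def f(x):
    h=hullmask(c,x/100,-1.09,.3927,0); return np.abs(h-m).sum()
r=minimize(f,[50.5,29.5],method='Nelder-Mead',options=dict(initial_simplex=[[49.2,28.5],[51,28.8],[50,30]],maxfev=60)); print(r.x,r.fun/m.sum())
cv2.imwrite('pics/s2.png',cv2.resize(c['img'][140:240,230:330,::-1],(600,600),interpolation=cv2.INTER_CUBIC)); print(robot.read_state()['force'])
E
```

```text
[50.95272827 30.03406219] 0.1557569778435483
[-0.05930669  0.39446947  0.38067558]
```

View pics/s2.png

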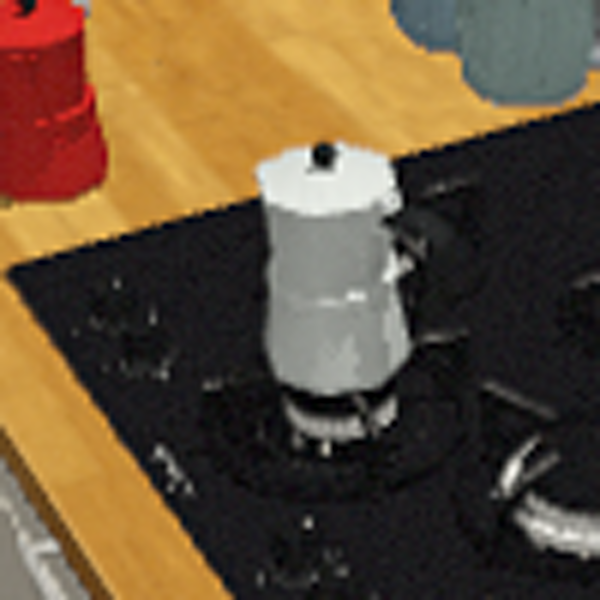

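```bash
python3 -c "
from plant import robot
print(robot.close_job(), robot.read_state()['t'])"
```

```text
the job is handed in; nothing more can be done
the job is handed in; nothing more can be done
```

I flipped the lid shut with the closed fingertips from the handle side. One slow push low on the robot-facing foot then slid the pot about 18 mm along +x. I used a tool tilted about 42° so the gripper body stayed clear of the pot. The job went in at about 12.3 s with the arm clear of everything, and no verdict was reported.

- **Pot and lid:** in the last pictures the pot stands upright and the lid is shut. Both are judged by eye, with no angle measured.
- **Centring:** the wrist camera put the pot off centre by about (−2, +2) mm and the top camera by about (+2, +2) mm. They disagree in sign along x, but both are about 3 mm off in total, inside the 6 mm limit. In the scene picture the foot sits midway between the front and back fingers of the support.
- **Disagreeing check:** the last scene-camera outline fit gave about (0.510, 0.300) m. I discounted it because it fitted poorly and its mask included the handle.
- **Contacts:** the fingertip briefly rested on the support finger at about 3 N, so I raised it before pushing. The tool force reached about 8 N in total at the end of the push, part of it probably from brushing that support finger again.
- **Other things:** I did not measure the loose items again at the end, but nothing came near them.

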